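# Find the tube that drags in the sampler carousel

### The arm

A 6-joint arm with a two-finger parallel gripper is mounted at the origin on the work surface. World frame = base frame: x ahead of the robot, y to its left, z up, the work surface at z = 0. Lengths are in m, angles in rad, forces in N, time in s.
With the tool pointing down it reaches from about 0.325 to 0.925 m from the base axis. Payload 3.1 kg.
Tool frame: the origin (TCP) lies at the very end of the fingers, on their centre line; the grasp point (between the pads) lies grasp_offset behind it (grasp_offset is the distance from the TCP to the grasp point, in m); z points along the fingers, y is the line along which they close (so a half turn about z gives the same grasp; the last joint's range is limited). The gripper opens to 85 mm and grips with 20 to 120 N. Pads are 22 mm wide; open, the fingers measure 114 mm over their backs; the gripper's body (76 mm by 85 mm) begins 54 mm behind the grasp point. The pads swing forward as they close: fully open they stand 13 mm farther back than shut.
Start: joints at [-1.231, 0.217, 1.613, -0, 1.311, -0.112], TCP at [0.273, -0.562, 0.231] pointing down, gripper open.
Joint ranges: [-2.75, 2.75], [-0.78, 2.1], [0.31, 2.55], [-1.13, 4.27], [0.13, 2.63], [-2.58, 2.58]. Speed limits (rad/s): [2.79, 2.79, 3.14, 3.14, 3.14, 3.14].

### API

Orientations are given as a unit quaternion [w, x, y, z].
In Python, from workcell import state, get_image, camera_model, hand_in, grasp_offset gives the robot as it stands.
- The arm moves only by the tool drive_tool, never from a script. Its argument "targets" is a list that holds one entry, the list of rows, each a list of 6 numbers: the shift along the tool's x, y, z normalised to -1 to 1, where 1 is 2 cm, then the turn, a rotation vector about the tool's x, y, z normalised to -1 to 1, where 1 is 8 degrees. In form: [[[x, y, z, wx, wy, wz], ...]]. A call has 1 to 20 rows; each row shifts and turns the commanded pose from where the row before left it, along the tool's axes as they then stand; what a row does not reach is not made up. A row lasts 1/10 s, in which the tool goes at most 50 mm and 8.59 degrees, less where a joint would pass 70% of its speed; a pose out of reach is approached as far as the arm can. A call with a number of a shift or a turn outside -1 to 1 is refused whole. A call with a gripper value outside its range is refused whole. "gripper" is the finger opening in mm, from 0 to 85.4, set as the call begins (left out, the last holds). The fingers move at their own pace and stop on an object; "force" is the grip in N (left out, the last holds). Time passes only in rows, so rows that do not move let the fingers close. It gives the time, the measured TCP pose, the force, the opening and the grip force at its end, in the units of the state.
- state(): the state, without advancing time (a new reading comes with each control period).
- get_image(name): name is "side" or "top" or "wrist"; returns the picture (384x512x3 uint8, red, green, blue); there is no depth.
- camera_model(name): a dict with "vfov" (degrees; the focal length in pixels is half the picture's height over the tangent of half this angle, whatever the lens; pixels are square), "cx", "cy" (the principal point, pixels), "rvec" (rotation vector, rad) and "tvec" (3), from world to camera coordinates, as OpenCV has them. Camera axes: x right, y down, z forward; pixel columns grow to the right and rows downward; lengths in m; the calibration is good to about 2 mm. The wrist camera is an equidistant fisheye: a pixel r from the principal point sees the ray r / f radians off the axis. A picture is of the moment at which its call begins: read the wrist's pose just before it. camera_model takes no time and is no camera call; for the wrist camera it gives the pose at the moment of the call.
- hand_in(): hands the job in; it is judged then, once.
The state is a dict: "clock": time; "joint_pos": joint angles; "joint_velocities": joint speeds; "effort": joint torques, N m; "tool_pos": TCP position; "orientation": TCP orientation; "contact_force": force on the tool from outside, world axes, zero at the start; "moment": the same for the moment, N m; "gripper_width": opening from 0.0 (shut) to 1.0 (fully open); "gripper_force": force on a finger pad.
Only numpy, scipy, OpenCV 4.12 (cv2) and the standard library are available. Lean on these libraries where they do the work, as an engineer would, in place of code of your own. Each camera call takes 0.05 s, during which the arm holds its last target. There are 200 camera calls.

### The job

One of the six capped tubes in the autosampler's carousel is too long and brushes the trip lever hidden under the needle: turn the carousel by its bar handle, feel where the drag rises, and so find which tube is under the needle when it rubs. Lift that tube out and lay it gently, not dropping it, in the empty middle groove of the sloping rack under the shelf, its foot down on the ledge and its cap at the top. Leave the other five tubes standing in the carousel, keep clear of the needle arm, and do not disturb the other things on the bench.

Things in the scene. Friction and masses are not known exactly. Their poses are not given: they have to be found in the camera images.
- sampler: carousel autosampler, fixed: white round base 296 mm across, 60 mm high, with a round wall (284 mm across) up to 110 mm. Origin on the bench under the carousel's upright axis. On its -y side a drive box (130 mm along x, 125 mm along y, 79 mm high, centre 172 mm from the axis) carries the needle arm
- needle_arm: the sampler's fixed, delicate needle arm; origin and axes as the sampler. Column 34 x 40 mm, 302 mm high, 198 mm from the axis on the -y side; horizontal arm 26 mm wide, 280 to 300 mm above the bench, reaching in over the tubes to 85 mm from the axis; under its end a holder 20 mm wide, down to 244 mm, and a thin needle. Keep off
- needle_tip (a point): the needle's point, 94 mm from the carousel's axis in the sampler's -y direction, 206 mm above the bench. At this bearing, hidden under the discs, is the sprung trip lever. Right tubes clear it by 8 mm; the long one pushes it aside, from about 6 degrees before the bearing to 12 past it (turning either way): 0.15 to 0.5 N m at the handle, elsewhere under 0.08
- handle (a point): centre of the carousel's black bar handle, on the axis, 197 mm above the bench. The bar is 60 mm long along this point's x axis, 16 mm thick along y, from 181 to 213 mm above the bench. It turns with the carousel: two grey discs 232 mm across, the top of the upper one 165 mm above the bench
- first_hole (a point): centre of one of the carousel's six tube holes, on the upper disc's top, 88 mm from the axis on the handle's x axis; the others follow every 60 degrees. In each stands an upright tube: black cap 32 mm across, 30 mm high, on the disc; amber stem 24 mm across, 77 mm long below the cap, but 93 mm for the long one. Seen from above all are alike. They lift straight out
- carousel (a joint): angle the carousel has been turned since the start, rad, counter-clockwise from above positive; no end stops; it stays where it is left, except that the trip lever can push it back a few degrees
- slope_rack: fixed steel-rod rack under the glass shelf: three grooves, 66 mm apart along its y axis, for tubes leaning 40 degrees from vertical, cap up towards the rack's -x, foot towards +x on a ledge. Origin on the bench under the middle groove's foot. The rods reach 72 mm up along the tube; caps stand free above them. Outer grooves hold spare tubes, the middle one is empty
- groove_foot (a point): middle groove: where the centre of the foot's underside belongs, 24 mm above the bench; axes as slope_rack
- groove_cap (a point): middle groove: the point on a resting tube's axis 108 mm up from its foot, where the middle of the long tube's cap belongs; axes as slope_rack
- spare_a: spare tube (24 mm across, cap 32 mm across, 107 mm long) in the groove at the rack's -y; origin at its foot, z along the tube to the cap. To be left alone
- spare_b: spare tube like it in the groove at the rack's +y. To be left alone
- shelf: fixed reagent shelf: glass board 660 mm along x, 190 mm along y, 240 to 250 mm above the bench, stock on it up to 360 mm; origin on the bench under its middle. It overhangs the foot of the sloping rack
- beaker: glass beaker 48 mm across, 65 mm high; origin under its centre. Bystander
- flask: conical glass flask 62 mm across, 85 mm high; origin under its centre. Bystander
- reagent_bottle: amber bottle 62 mm across, 140 mm high; origin under its centre. Bystander
- wash_bottle: white bottle 64 mm across, 160 mm high; origin under its centre. Bystander
- stopper: rubber stopper 30 mm across, 24 mm high; origin under its centre. Bystander
- spatula: steel spatula 170 mm long lying along its x axis. Bystander
Things that resemble listed ones, but are neither listed nor needed, are in the scene too. Of the things that look like the slope_rack, take the one that is farthest to the robot's right at the start.

How it is judged:
On the way, in this order (a step that is already met when the one before it is completed fails the run):
1. the carousel has been turned so that the long tube's foot brushes the trip lever (contact force between long_tube_c1 and trip_lever_c0 above 0.5 N), for 0.1 s.
2. the long tube has been lifted clear of the carousel (height (world z) of long_tube_c2 above 0.26 m), for 0.1 s.
At the end, for the whole second after the job is handed in: The long tube lies in the middle groove, foot and cap middle each within 16 mm of their places; the other five tubes stand in the carousel, caps within 7 mm of their height; the carousel is at rest; spare tubes are within 15 mm, other bystanders within 30 mm of their starts (distance between long_tube_c1 and groove_foot below 0.016 m and distance between long_tube_c2 and groove_cap below 0.016 m and height (world z) of tube_1_c2 between 0.173 and 0.187 m and horizontal distance between each of tube_1_c2, tube_2_c2, tube_3_c2, tube_4_c2, tube_5_c2 and handle below 0.1 m and height (world z) of tube_2_c2 between 0.173 and 0.187 m and height (world z) of tube_3_c2 between 0.173 and 0.187 m and height (world z) of tube_4_c2 between 0.173 and 0.187 m and height (world z) of tube_5_c2 between 0.173 and 0.187 m and distance of each of spare_a, spare_b from where it was at the start of the episode below 0.015 m and distance of each of beaker, flask, reagent_bottle, wash_bottle, stopper, spatula from where it was at the start of the episode below 0.03 m and velocity of joint carousel between -0.05 and 0.05 rad/s); the robot touches nothing.
It fails at once if the long tube is dropped or slammed into the sloping rack (over 35 N) (contact force between any of long_tube_c0, long_tube_c1 and slope_rack above 35 N).
It fails at once if one of the five right tubes is lifted more than 20 mm in the carousel (height (world z) of any of tube_1_c2, tube_2_c2, tube_3_c2, tube_4_c2, tube_5_c2 above 0.2 m).
It fails at once if the needle arm is touched with more than 3 N (contact force between anything else and needle_arm above 3 N).
It fails at once if a spare tube in the sloping rack is shifted more than 25 mm (distance of any of spare_a, spare_b from where it was at the start of the episode above 0.025 m).
It fails at once if another thing on the bench is shifted more than 40 mm (distance of any of beaker, flask, reagent_bottle, wash_bottle, stopper, spatula from where it was at the start of the episode above 0.04 m).
It also fails if it takes over 72 s, if anything falls off the work surface, if the arm or the gripper's body presses on something with over 40 N, if the wrist force passes 120 N, or if a joint passes its speed limit or range.

## Working session

There is one attempt and no reset: what is moved stays moved. The work goes in short steps, Python scripts to look and compute and a tool call to move; the robot and the scene stay as the last step left them, time stands still between calls to the robot, and variables do not carry over. Pictures are saved under pics/ and viewed, at most 10 in all, crops included, and the job is handed in when it is done.

Besides the shell and the picture viewer there is one more tool, called after "Request:" as a command line: name --argument value ..., lists and objects as JSON in quotes. drive_tool: Moves the arm, as the interface text tells. Its arguments: {"type":"object","properties":{"targets":{"type":"array","items":{"type":"array","items":{"type":"array","items":{"type":"number"}}}},"gripper":{"type":"number"},"force":{"type":"number"}},"required":["targets"]}

```bash
mkdir -p pics; ls; cat > h.py <<'E'
import numpy as np, cv2
from scipy.spatial.transform import Rotation as R
from workcell import state,get_image,camera_model,grasp_offset
def ray(m,u,v,fish=False):
    f=192/np.tan(np.radians(m["vfov"])/2); x=(u-m["cx"])/f; y=(v-m["cy"])/f
    if fish:
        r=np.hypot(x,y); s=np.sin(r)/max(r,1e-9); d=np.array([x*s,y*s,np.cos(r)])
    else: d=np.array([x,y,1.])
    M=R.from_rotvec(np.ravel(m["rvec"])).as_matrix(); o=-M.T@np.ravel(m["tvec"]); return o,M.T@d
def onz(m,u,v,z,fish=False):
    o,d=ray(m,u,v,fish); return o+d*(z-o[2])/d[2]
def proj(m,p,fish=False):
    M=R.from_rotvec(np.ravel(m["rvec"])).as_matrix(); c=M@np.array(p)+np.ravel(m["tvec"]); f=192/np.tan(np.radians(m["vfov"])/2)
    if fish:
        t=np.arctan2(np.hypot(c[0],c[1]),c[2]); k=t/np.hypot(c[0],c[1]); return np.array([m["cx"]+f*k*c[0],m["cy"]+f*k*c[1]])
    return np.array([m["cx"]+f*c[0]/c[2],m["cy"]+f*c[1]/c[2]])
def snap(n,name):
    m=camera_model(n); im=get_image(n); cv2.imwrite(f"pics/{name}.png",im[...,::-1]); return m,im
E
python3 - <<'E'
from h import *
print(state(),grasp_offset)
for n in ("top","side","wrist"):
    m,im=snap(n,n+"0"); M=R.from_rotvec(np.ravel(m["rvec"])).as_matrix(); print(n,m,"cam",-M.T@np.ravel(m["tvec"]))
a=cv2.imread("pics/top0.png");cv2.imwrite("pics/top0b.png",cv2.resize(a,(800,600)))
a=cv2.imread("pics/side0.png");cv2.imwrite("pics/side0b.png",cv2.resize(a,(800,600)))
E
```

```text
pics
{'clock': 0.0, 'joint_pos': array([-1.23117501e+00,  2.17766732e-01,  1.61496219e+00,  1.14934575e-05,
        1.31128605e+00, -1.12198258e-01]), 'joint_velocities': array([-0.00102334, -0.000985  , -0.00075445,  0.0001036 ,  0.00091987,
       -0.0004751 ]), 'effort': array([-1.27173476e-03, -3.96847486e+01, -3.03854156e+01, -2.37114955e-04,
        9.79975186e-03,  6.72381319e-06]), 'tool_pos': array([ 0.27262383, -0.56148766,  0.22994582]), 'orientation': array([-1.20396743e-03,  9.74590342e-01,  2.23991515e-01, -1.31909513e-04]), 'contact_force': array([-0.35410414, -0.04482607,  0.23204806]), 'moment': array([ 0.03533362,  0.0506671 , -0.03466696]), 'gripper_force': 0.0, 'gripper_width': 1.0019293534741265} 0.0187
top {'vfov': 42.419943812730764, 'cx': 253.04959247039466, 'cy': 195.18647763218996, 'rvec': array([ 2.18296102, -2.17462159,  0.0997849 ]), 'tvec': array([0.06434626, 0.52059831, 1.75961923])} cam [0.36498026 0.07361974 1.79799678]
side {'vfov': 52.380721946568855, 'cx': 255.6699961698233, 'cy': 190.3910833992943, 'rvec': array([ 2.48238235,  1.16689437, -0.26587155]), 'tvec': array([-0.38465213, -0.26368238,  1.59406601])} cam [ 0.94992926 -0.27145913  1.33509417]
wrist {'vfov': 65.70646984690485, 'cx': 253.14658851845942, 'cy': 187.3796515530685, 'rvec': array([-2.46494169,  1.54314663,  0.20892142]), 'tvec': array([-0.62415859, -0.03390577,  0.37747392])} cam [ 0.33309325 -0.53254481  0.37236409]
```

View pics/top0b.png

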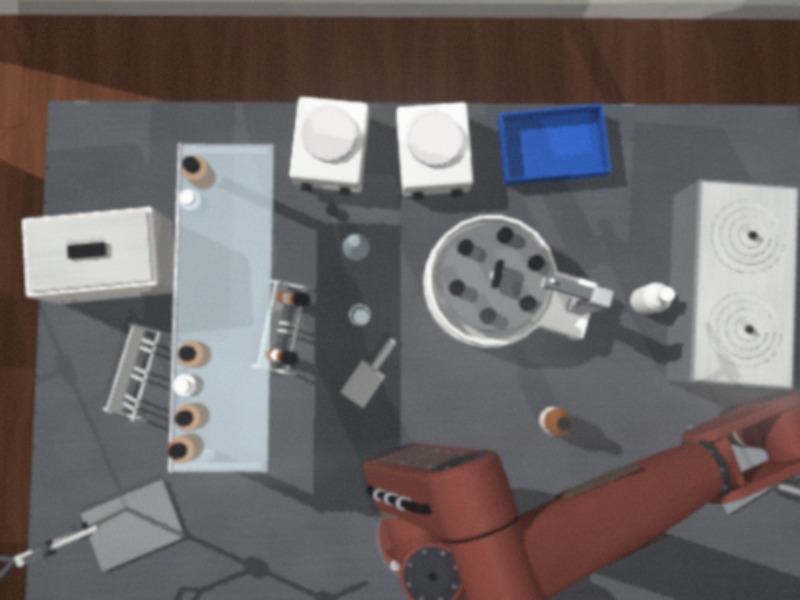

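View pics/side0b.png

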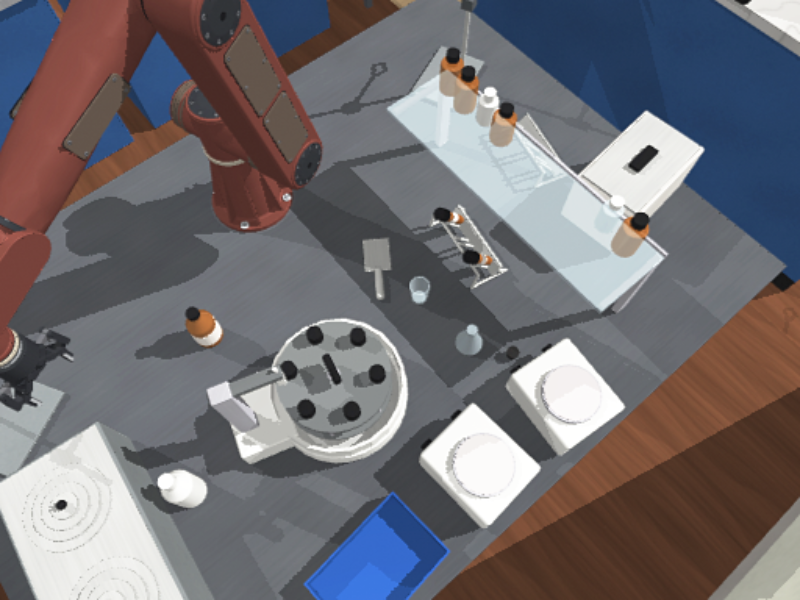

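Top view (800-wide): carousel around (495,280), six caps, handle at (497,273), needle arm to the right of it at about (560,287). The rack with spare tubes is at (285,325), with caps at (298,298) and (288,357). The other rack, at the left behind the shelf, is a decoy.

```bash
python3 - <<'E'
from h import *
def blobs(n,x0,y0,x1,y1,z,thr=45,amin=12):
    m=camera_model(n); im=cv2.imread(f"pics/{n}0.png"); g=im.max(axis=2)
    mask=np.zeros_like(g); mask[y0:y1,x0:x1]=(g[y0:y1,x0:x1]<thr)*255
    k,l,s,c=cv2.connectedComponentsWithStats(mask)
    for i in range(1,k):
        if s[i,4]>=amin: print(n,c[i].round(1),s[i,2:5],onz(m,*c[i],z)[:2].round(4))
print("caps");blobs("top",270,138,365,225,.19); blobs("side",170,195,270,285,.19)
print("rack");blobs("top",155,175,205,245,.095); blobs("side",265,120,330,185,.095)
a=cv2.imread("pics/top0.png"); A=cv2.resize(a[175:245,155:215],None,fx=7,fy=7,interpolation=cv2.INTER_CUBIC)[:490]
b=cv2.imread("pics/side0.png"); B=cv2.resize(b[120:190,265:330],(455,490),interpolation=cv2.INTER_CUBIC)
cv2.imwrite("pics/crop1.png",cv2.resize(np.hstack([A[:, :345],B]),(800,490)))
C=cv2.resize(a[130:230,265:395],(650,500),interpolation=cv2.INTER_CUBIC)
cv2.imwrite("pics/crop2.png",C)
E
```

```text
caps
side [201.1 214.2] [10 11 88] [ 0.4918 -0.1278]
side [228.7 215.3] [ 9 11 84] [ 0.5503 -0.0633]
side [212.3 235.9] [11 19 82] [ 0.5715 -0.1436]
side [184.9 236.3] [10 12 77] [ 0.5189 -0.209 ]
side [241. 239.] [10 11 89] [ 0.6354 -0.0818]
side [195.8 261.5] [ 11  12 100] [ 0.6039 -0.2294]
side [224.7 262.6] [ 11  12 100] [ 0.6616 -0.165 ]
rack
top [192.5 191.1] [ 9  7 51] [0.5272 0.2758]
top [184.6 228.4] [ 9  8 36] [0.3985 0.3014]
side [282.7 136.8] [10  9 68] [0.3988 0.3014]
side [301.2 164.1] [11  9 73] [0.5285 0.2761]
```

View pics/crop1.png

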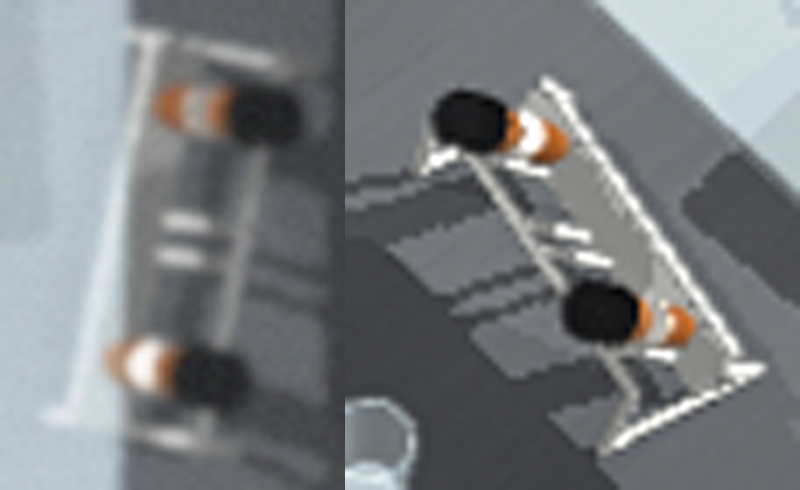

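View pics/crop2.png

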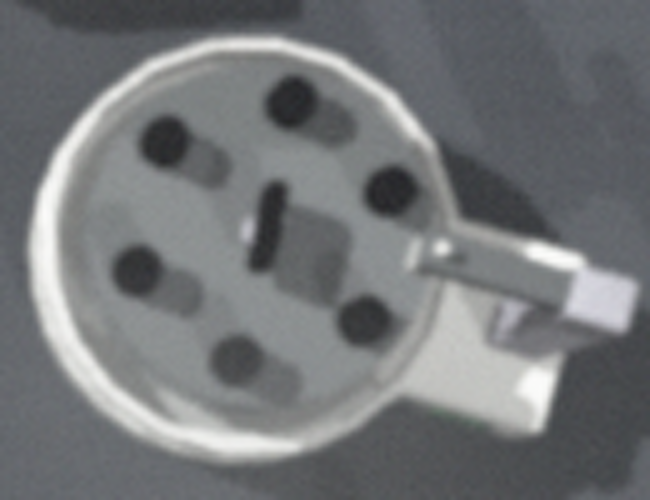

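Rack crop: spare caps and the empty middle groove are clear in both views, and the spare caps come out 131.8 mm apart (132 expected). Carousel crop: the needle arm runs from (410,255) to (630,300), midway between two tubes.

```bash
python3 - <<'E'
from h import *
m=camera_model("top")
P=[onz(m,265+u/5,130+v/5,z) for u,v,z in [(292,103,.19),(165,140,.19),(137,270,.19),(236,360,.19),(365,320,.19),(392,190,.19)]]
P=np.array(P);c=P.mean(0);print(P[:,:2].round(4).tolist(),c.round(4),np.linalg.norm(P-c,axis=1).round(4))
print("ang",np.degrees(np.arctan2(*(P-c)[:,1::-1].T)).round(1))
for u,v in [(268,228)]: print("handle",onz(m,265+u/5,130+v/5,.205))
for u,v in [(415,255),(570,290),(602,300)]:
    p=onz(m,265+u/5,130+v/5,.3); print("arm",p,np.degrees(np.arctan2(p[1]-c[1],p[0]-c[0])),np.hypot(*(p-c)[:2]))
for u,v in [(273,146),(268,470),(178,144),(168,470)]: print("shelf",onz(m,u*.64,v*.64,.25))
s=state();print("cam in tool",R.from_quat(np.roll(s["orientation"],-1)).inv().apply(np.array([0.33309325,-0.53254481,0.37236409])-s["tool_pos"]))
E
```

```text
[[0.6539, -0.1639], [0.6289, -0.0802], [0.5429, -0.0615], [0.4842, -0.1259], [0.5107, -0.2104], [0.5964, -0.2291]] [ 0.5695 -0.1452  0.19  ] [0.0865 0.088  0.0878 0.0875 0.0878 0.0881]
ang [ -12.5   47.6  107.6  167.3 -132.   -72.2]
handle [ 0.56904669 -0.14541148  0.205     ]
arm [ 0.54066454 -0.22193004  0.3       ] -110.59944314723069 0.08199610064915315
arm [ 0.51959324 -0.31617704  0.3       ] -106.27411539516453 0.17813816042722122
arm [ 0.51354983 -0.33557844  0.3       ] -106.37930578999371 0.19845607540748195
shelf [0.82587196 0.31880667 0.25      ]
shelf [0.17279748 0.31727955 0.25      ]
shelf [0.82909052 0.51299984 0.25      ]
shelf [0.17218933 0.51421433 0.25      ]
cam in tool [ 6.71053193e-02 -8.92291052e-05 -1.42101807e-01]
```

Request:
drive_tool --targets '[[[0, 0, -1, 0, 0, 0.96], [0, 0, -1, 0, 0, 0.96], [0, 0, -1, 0, 0, 0.96], [0, 0, -1, 0, 0, 0.96], [0, 0, -1, 0, 0, 0.96], [0.42, -0.98, -0.3, 0, 0, 0], [0.42, -0.98, -0.3, 0, 0, 0], [0.42, -0.98, -0.3, 0, 0, 0], [0.42, -0.98, -0.3, 0, 0, 0], [0.42, -0.98, -0.3, 0, 0, 0], [0.42, -0.98, 0, 0, 0, 0], [0.42, -0.98, 0, 0, 0, 0], [0.42, -0.98, 0, 0, 0, 0], [0.42, -0.98, 0, 0, 0, 0], [0.42, -0.98, 0, 0, 0, 0], [0.42, -0.98, 0, 0, 0, 0], [0.42, -0.98, 0, 0, 0, 0], [0.42, -0.98, 0, 0, 0, 0], [0.42, -0.98, 0, 0, 0, 0], [0.42, -0.98, 0, 0, 0, 0]]]'

```text
clock: 2.15
tool_pos: [0.4599, -0.2996, 0.3599]
orientation: [-0.001, 0.994, -0.107, -0.001]
contact_force: [-0.1, 0.2, 0.8]
gripper_width: 1.001
gripper_force: 0.0
```

Request:
drive_tool --targets '[[[0.42, -0.98, 0, 0, 0, 0], [0.42, -0.98, 0, 0, 0, 0], [0.42, -0.98, 0, 0, 0, 0], [0.42, -0.98, 0, 0, 0, 0], [0.42, -0.98, 0, 0, 0, 0], [0.42, -0.98, 0, 0, 0, 0], [0.42, -0.98, 0, 0, 0, 0], [0.42, -0.98, 0, 0, 0, 0], [0.42, -0.98, 0, 0, 0, 0], [0, 0, 0, 0, 0, 0], [0, 0, 0, 0, 0, 0]]]'

```text
clock: 3.25
tool_pos: [0.571, -0.1451, 0.3602]
orientation: [-0.0, 0.994, -0.107, -0.001]
contact_force: [-0.3, -0.1, 1.0]
gripper_width: 0.999
gripper_force: 0.0
```

```bash
python3 - <<'E'
from h import *
s=state(); print(s["clock"],s["tool_pos"],s["joint_pos"],R.from_quat(np.roll(s["orientation"],-1)).as_matrix()[:,0],s["moment"],s["contact_force"])
m,im=snap("wrist","w1")
g=im.max(axis=2); k,l,st,c=cv2.connectedComponentsWithStats((g<55).astype(np.uint8))
for i in range(1,k):
    if st[i,4]>60: print(c[i].round(1),st[i,2:5],onz(m,*c[i],.195,True)[:2].round(4))
cv2.imwrite("pics/w1b.png",cv2.resize(cv2.imread("pics/w1.png"),(800,600)))
E
```

```text
3.25 [ 0.57097948 -0.145142    0.36015078] [-3.67853485e-01  6.78927716e-02  1.54209262e+00 -3.29824320e-04
  1.53398171e+00  1.41824002e+00] [ 0.97691283 -0.21362486 -0.00239695] [ 0.03253899 -0.06635836  0.02011487] [-0.28297934 -0.08865654  0.97999097]
[179.5  33.1] [ 17  14 174] [ 0.7328 -0.1023]
[129.2  53.9] [ 16  13 151] [ 0.728  -0.0431]
[49.9 82.4] [ 13  10 101] [0.7339 0.0689]
[256.5  89. ] [ 22  24 316] [ 0.6545 -0.1671]
[17.6 94.3] [11  9 74] [0.7401 0.1279]
[ 50.5 106.6] [ 14  13 132] [0.7048 0.0753]
[183.3 129. ] [ 32  29 710] [ 0.6315 -0.0837]
[318.3 204.4] [ 29  32 676] [ 0.5193 -0.208 ]
[187.6 204.8] [ 30  31 687] [ 0.5499 -0.0663]
[ 36.2 232.8] [ 15  20 240] [0.5545 0.1689]
[252.9 239.8] [ 25  32 665] [ 0.4935 -0.1281]
[266.9 328.6] [  512   152 37728] [ 0.3562 -0.1174]
[124.9 364.6] [  79   68 1838] [0.3025 0.1302]
```

View pics/w1b.png

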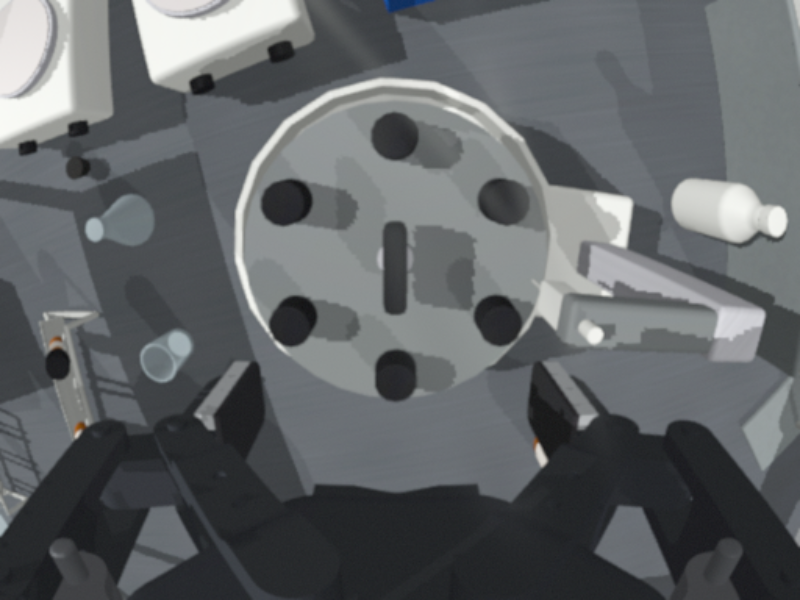

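The wrist view shows the handle at (395,268), vertical in the picture and so aligned with the tool. The needle arm is at right, clear of the gripper. Descending.

Request:
drive_tool --targets '[[[0, 0, 1, 0, 0, 0], [0, 0, 1, 0, 0, 0], [0, 0, 1, 0, 0, 0], [0, 0, 1, 0, 0, 0], [0, 0, 1, 0, 0, 0], [0, 0, 1, 0, 0, 0], [0, 0, 1, 0, 0, 0], [0, 0, 1, 0, 0, 0], [0, 0, 0.8, 0, 0, 0], [0, 0, 0, 0, 0, 0]]]' --gripper 50 --force 40

```text
clock: 4.3
tool_pos: [0.5691, -0.1464, 0.182]
orientation: [-0.001, 0.994, -0.109, -0.003]
contact_force: [-0.1, 0.3, -0.7]
gripper_width: 0.587
gripper_force: 0.0
```

Request:
drive_tool --targets '[[[0, 0, 0, 0, 0, 0], [0, 0, 0, 0, 0, 0], [0, 0, 0, 0, 0, 0], [0, 0, 0, 0, 0, 0], [0, 0, 0, 0, 0, 0]]]' --gripper 0

```text
clock: 4.8
tool_pos: [0.5731, -0.1449, 0.1871]
orientation: [-0.002, 0.994, -0.109, 0.002]
contact_force: [1.6, 5.2, 1.0]
gripper_width: 0.178
gripper_force: 41.7
```

```bash
cat > s.py <<'E'
from h import *
s=state(); p=R.from_quat(np.roll(s["orientation"],-1)).as_matrix(); x=p[:,0]
print("t%.2f"%s["clock"],s["tool_pos"].round(4),"a",np.degrees(np.arctan2(x[1],x[0])).round(1),"tz",p[:,2].round(3),"M",s["moment"].round(3),"F",s["contact_force"].round(1),"j",s["joint_pos"].round(2),"e6",s["effort"][5].round(3),"g",round(s["gripper_width"]*85.4,1),round(float(s["gripper_force"]),1))
E
python3 s.py
```

```text
t4.80 [ 0.5731 -0.1449  0.1871] a -12.5 tz [ 0.004  0.003 -1.   ] M [ 0.731 -0.165 -0.041] F [1.6 5.2 1. ] j [-0.37  0.18  1.74  0.    1.22  1.42] e6 -0.035 g 15.2 41.7
```

Request:
drive_tool --targets '[[[0, 0, 0, 0, 0, -0.75], [0, 0, 0, 0, 0, -0.75]]]'

```text
clock: 5.0
tool_pos: [0.5731, -0.1447, 0.1871]
orientation: [-0.002, 1.0, -0.002, 0.002]
contact_force: [1.0, 6.3, 1.1]
gripper_width: 0.178
gripper_force: 41.7
```

```bash
python3 s.py
```

```text
t5.00 [ 0.5731 -0.1447  0.1871] a -0.3 tz [ 0.004  0.003 -1.   ] M [ 0.801 -0.118 -0.039] F [1.  6.3 1.1] j [-0.37  0.18  1.74  0.    1.22  1.21] e6 0.658 g 15.2 41.7
```

Request:
drive_tool --targets '[[[0, 0, 0, 0, 0, -0.5], [0, 0, 0, 0, 0, -0.5], [0, 0, 0, 0, 0, -0.5]]]'

```text
clock: 5.3
tool_pos: [0.5731, -0.1445, 0.1871]
orientation: [-0.002, 0.995, 0.102, 0.002]
contact_force: [0.9, 5.8, 1.3]
gripper_width: 0.182
gripper_force: 41.8
```

```bash
python3 s.py
```

```text
t5.30 [ 0.5731 -0.1445  0.1871] a 11.7 tz [ 0.004  0.004 -1.   ] M [ 0.903 -0.117 -0.056] F [0.9 5.8 1.3] j [-0.37  0.18  1.74  0.01  1.22  1.  ] e6 0.41 g 15.6 41.8
```

Request:
drive_tool --targets '[[[0, 0, 0, 0, 0, -0.5], [0, 0, 0, 0, 0, -0.5]]]'

```text
clock: 5.5
tool_pos: [0.573, -0.1443, 0.187]
orientation: [-0.002, 0.985, 0.171, 0.002]
contact_force: [1.4, 6.6, 1.1]
gripper_width: 0.179
gripper_force: 41.8
```

```bash
python3 s.py
```

```text
t5.50 [ 0.573  -0.1443  0.187 ] a 19.7 tz [ 0.003  0.004 -1.   ] M [ 0.883 -0.131 -0.016] F [1.4 6.6 1.1] j [-0.37  0.18  1.74  0.01  1.22  0.86] e6 0.41 g 15.3 41.8
```

Request:
drive_tool --targets '[[[0, 0, 0, 0, 0, -0.8], [0, 0, 0, 0, 0, -0.8], [0, 0, 0, 0, 0, -0.8], [0, 0, 0, 0, 0, -0.8], [0, 0, 0, 0, 0, -0.8], [0, 0, 0, 0, 0, -0.8], [0, 0, 0, 0, 0, -0.5], [0, 0, 0, 0, 0, -0.5], [0, 0, 0, 0, 0, -0.5]]]'

```text
clock: 6.4
tool_pos: [0.5724, -0.1437, 0.187]
orientation: [-0.002, 0.819, 0.574, 0.002]
contact_force: [0.2, 8.0, 3.0]
gripper_width: 0.178
gripper_force: 42.0
```

```bash
python3 s.py
```

```text
t6.40 [ 0.5724 -0.1437  0.187 ] a 70.1 tz [ 0.002  0.005 -1.   ] M [ 1.134  0.218 -0.03 ] F [0.2 8.  3. ] j [-0.37  0.18  1.74  0.01  1.22 -0.02] e6 0.411 g 15.2 42.0
```

Request:
drive_tool --targets '[[[0, 0, 0, 0, 0, -0.5], [0, 0, 0, 0, 0, -0.5]]]'

```text
clock: 6.6
tool_pos: [0.5723, -0.1437, 0.1871]
orientation: [-0.002, 0.777, 0.63, 0.002]
contact_force: [-0.6, 8.1, 2.1]
gripper_width: 0.177
gripper_force: 42.0
```

```bash
python3 s.py
```

```text
t6.60 [ 0.5723 -0.1437  0.1871] a 78.1 tz [ 0.001  0.005 -1.   ] M [ 1.105  0.245 -0.088] F [-0.6  8.1  2.1] j [-0.37  0.18  1.74  0.01  1.22 -0.16] e6 0.412 g 15.1 42.0
```

Request:
drive_tool --targets '[[[0, 0, 0, 0, 0, -0.8], [0, 0, 0, 0, 0, -0.8], [0, 0, 0, 0, 0, -0.8], [0, 0, 0, 0, 0, -0.8], [0, 0, 0, 0, 0, -0.8], [0, 0, 0, 0, 0, -0.8], [0, 0, 0, 0, 0, -0.5], [0, 0, 0, 0, 0, -0.5], [0, 0, 0, 0, 0, -0.5]]]'

```text
clock: 7.5
tool_pos: [0.5715, -0.1439, 0.1871]
orientation: [-0.001, 0.435, 0.901, 0.002]
contact_force: [-2.8, 8.0, 4.2]
gripper_width: 0.18
gripper_force: 42.2
```

```bash
python3 s.py
```

```text
t7.50 [ 0.5715 -0.1439  0.1871] a 128.5 tz [-0.001  0.005 -1.   ] M [ 0.947  0.608 -0.069] F [-2.8  8.   4.2] j [-0.37  0.18  1.74  0.    1.22 -1.04] e6 0.417 g 15.4 42.2
```

Request:
drive_tool --targets '[[[0, 0, 0, 0, 0, -0.5], [0, 0, 0, 0, 0, -0.5]]]'

```text
clock: 7.7
tool_pos: [0.5714, -0.144, 0.1871]
orientation: [-0.001, 0.371, 0.929, 0.002]
contact_force: [-2.9, 9.0, 4.3]
gripper_width: 0.178
gripper_force: 42.2
```

```bash
python3 s.py
```

```text
t7.70 [ 0.5714 -0.144   0.1871] a 136.5 tz [-0.001  0.005 -1.   ] M [ 0.878  0.695 -0.055] F [-2.9  9.   4.3] j [-0.37  0.18  1.74  0.    1.22 -1.18] e6 0.417 g 15.2 42.2
```

Request:
drive_tool --targets '[[[0, 0, 0, 0, 0, -0.8], [0, 0, 0, 0, 0, -0.8], [0, 0, 0, 0, 0, -0.8], [0, 0, 0, 0, 0, -0.8], [0, 0, 0, 0, 0, -0.8], [0, 0, 0, 0, 0, -0.8], [0, 0, 0, 0, 0, -0.5], [0, 0, 0, 0, 0, -0.5], [0, 0, 0, 0, 0, -0.5]]]'

```text
clock: 8.6
tool_pos: [0.5712, -0.1448, 0.187]
orientation: [-0.001, -0.06, 0.998, 0.002]
contact_force: [-3.6, 6.3, 4.8]
gripper_width: 0.181
gripper_force: 42.2
```

```bash
python3 s.py
```

```text
t8.60 [ 0.5712 -0.1448  0.187 ] a -173.1 tz [-0.001  0.003 -1.   ] M [ 0.585  0.644 -0.091] F [-3.6  6.3  4.8] j [-0.37  0.18  1.74  0.    1.22 -2.06] e6 0.42 g 15.5 42.2
```

Request:
drive_tool --targets '[[[0, 0, 0, 0, 0, -0.5], [0, 0, 0, 0, 0, -0.5]]]'

```text
clock: 8.8
tool_pos: [0.5712, -0.1449, 0.1871]
orientation: [-0.0, -0.13, 0.992, 0.001]
contact_force: [-4.3, 6.2, 3.8]
gripper_width: 0.181
gripper_force: 42.2
```

```bash
python3 s.py
```

```text
t8.80 [ 0.5712 -0.1449  0.1871] a -165.1 tz [-0.001  0.003 -1.   ] M [ 0.526  0.647 -0.083] F [-4.3  6.2  3.8] j [-0.37  0.18  1.74  0.    1.22 -2.2 ] e6 0.421 g 15.4 42.2
```

Request:
drive_tool --targets '[[[0, 0, 0, 0, 0, 0], [0, 0, 0, 0, 0, 0], [0, 0, 0, 0, 0, 0], [0, 0, -1, 0, 0, 0], [0, 0, -1, 0, 0, 1], [0, 0, 0, 0, 0, 1], [0, 0, 0, 0, 0, 1], [0, 0, 0, 0, 0, 1], [0, 0, 0, 0, 0, 1], [0, 0, 0, 0, 0, 1], [0, 0, 0, 0, 0, 1], [0, 0, 0, 0, 0, 1], [0, 0, 0, 0, 0, 1], [0, 0, 0, 0, 0, 1], [0, 0, 0, 0, 0, 1], [0, 0, 0, 0, 0, 1], [0, 0, 0, 0, 0, 1], [0, 0, 0, 0, 0, 1], [0, 0, 0, 0, 0, 1], [0, 0, 0, 0, 0, 1]]]' --gripper 60

```text
clock: 10.8
tool_pos: [0.5719, -0.1471, 0.2255]
orientation: [0.0, 0.837, 0.547, 0.0]
contact_force: [0.8, 0.0, -0.2]
gripper_width: 0.701
gripper_force: 0.0
```

Request:
drive_tool --targets '[[[0, 0, 0, 0, 0, 1], [0, 0, 0, 0, 0, 1], [0, 0, 0, 0, 0, 1], [0, 0, 0, 0, 0, 1], [0, 0, 0, 0, 0, 1], [0, 0, 0, 0, 0, 1], [0, 0, 0, 0, 0, 0.5], [0, 0, 1, 0, 0, 0], [0, 0, 1, 0, 0, 0], [0, 0, 0, 0, 0, 0]]]'

```text
clock: 11.8
tool_pos: [0.5694, -0.1462, 0.1821]
orientation: [-0.001, 0.992, 0.127, -0.003]
contact_force: [-0.1, -0.1, -0.2]
gripper_width: 0.705
gripper_force: 0.0
```

Request:
drive_tool --targets '[[[0, 0, 0, 0, 0, 0], [0, 0, 0, 0, 0, 0], [0, 0, 0, 0, 0, 0], [0, 0, 0, 0, 0, 0], [0, 0, 0, 0, 0, 0]]]' --gripper 0

```text
clock: 12.3
tool_pos: [0.5724, -0.1446, 0.1872]
orientation: [-0.002, 0.992, 0.128, 0.001]
contact_force: [-2.0, 5.6, 3.6]
gripper_width: 0.177
gripper_force: 39.4
```

```bash
python3 s.py
```

```text
t12.30 [ 0.5724 -0.1446  0.1872] a 14.7 tz [ 0.002  0.004 -1.   ] M [ 0.943  0.144 -0.004] F [-2.   5.6  3.6] j [-0.37  0.18  1.74  0.    1.22  0.94] e6 -0.011 g 15.1 39.4
```

Request:
drive_tool --targets '[[[0, 0, 0, 0, 0, -0.8], [0, 0, 0, 0, 0, -0.8], [0, 0, 0, 0, 0, -0.8], [0, 0, 0, 0, 0, -0.8], [0, 0, 0, 0, 0, -0.8], [0, 0, 0, 0, 0, -0.8], [0, 0, 0, 0, 0, -0.5], [0, 0, 0, 0, 0, -0.5], [0, 0, 0, 0, 0, -0.5], [0, 0, 0, 0, 0, -0.25]]]'

```text
clock: 13.3
tool_pos: [0.5722, -0.1444, 0.1872]
orientation: [-0.001, 0.833, 0.553, 0.002]
contact_force: [-1.3, 6.4, 4.2]
gripper_width: 0.183
gripper_force: 39.5
```

```bash
python3 s.py
```

```text
t13.30 [ 0.5722 -0.1444  0.1872] a 67.2 tz [ 0.001  0.004 -1.   ] M [0.946 0.346 0.025] F [-1.3  6.4  4.2] j [-0.37  0.18  1.74  0.    1.22  0.03] e6 0.102 g 15.6 39.5
```

Request:
drive_tool --targets '[[[0, 0, 0, 0, 0, -0.5], [0, 0, 0, 0, 0, -0.5]]]'

```text
clock: 13.5
tool_pos: [0.5721, -0.1444, 0.1872]
orientation: [-0.001, 0.792, 0.61, 0.002]
contact_force: [-0.8, 6.0, 3.4]
gripper_width: 0.179
gripper_force: 39.5
```

```bash
python3 s.py
```

```text
t13.50 [ 0.5721 -0.1444  0.1872] a 75.2 tz [ 0.001  0.004 -1.   ] M [ 1.003  0.356 -0.035] F [-0.8  6.   3.4] j [-0.37  0.18  1.74  0.    1.22 -0.11] e6 0.418 g 15.3 39.5
```

Request:
drive_tool --targets '[[[0, 0, 0, 0, 0, -0.8], [0, 0, 0, 0, 0, -0.8], [0, 0, 0, 0, 0, -0.8], [0, 0, 0, 0, 0, -0.8], [0, 0, 0, 0, 0, -0.8], [0, 0, 0, 0, 0, -0.5], [0, 0, 0, 0, 0, -0.5], [0, 0, 0, 0, 0, -0.5], [0, 0, 0, 0, 0, -0.5]]]'

```text
clock: 14.4
tool_pos: [0.572, -0.1445, 0.1872]
orientation: [-0.001, 0.475, 0.88, 0.002]
contact_force: [-1.0, 6.3, 5.0]
gripper_width: 0.18
gripper_force: 39.6
```

```bash
python3 s.py
```

```text
t14.40 [ 0.572  -0.1445  0.1872] a 123.3 tz [ 0.     0.004 -1.   ] M [ 0.855  0.573 -0.051] F [-1.   6.3  5. ] j [-0.37  0.18  1.74  0.    1.22 -0.95] e6 0.415 g 15.4 39.6
```

Request:
drive_tool --targets '[[[0, 0, 0, 0, 0, -0.5], [0, 0, 0, 0, 0, -0.5]]]'

```text
clock: 14.6
tool_pos: [0.5719, -0.1445, 0.1872]
orientation: [-0.001, 0.413, 0.911, 0.002]
contact_force: [-2.0, 7.3, 3.9]
gripper_width: 0.175
gripper_force: 39.7
```

```bash
python3 s.py
```

```text
t14.60 [ 0.5719 -0.1445  0.1872] a 131.2 tz [ 0.     0.004 -1.   ] M [ 0.799  0.573 -0.34 ] F [-2.   7.3  3.9] j [-0.37  0.18  1.74  0.    1.22 -1.09] e6 0.11 g 14.9 39.7
```

Request:
drive_tool --targets '[[[0, 0, 0, 0, 0, -0.5], [0, 0, 0, 0, 0, -0.5]]]'

```text
clock: 14.8
tool_pos: [0.5719, -0.1445, 0.1872]
orientation: [-0.001, 0.349, 0.937, 0.002]
contact_force: [-1.3, 6.7, 3.9]
gripper_width: 0.18
gripper_force: 39.8
```

```bash
python3 s.py
```

```text
t14.80 [ 0.5719 -0.1445  0.1872] a 139.2 tz [ 0.     0.004 -1.   ] M [ 0.736  0.568 -0.412] F [-1.3  6.7  3.9] j [-0.37  0.18  1.74  0.    1.22 -1.23] e6 0.061 g 15.4 39.8
```

Drag rises to 0.41 N m with the carousel turned about 332°. The tube under the needle there is the one that started at -72°. Turning it out past the lever.

Request:
drive_tool --targets '[[[0, 0, 0, 0, 0, -0.8], [0, 0, 0, 0, 0, -0.8], [0, 0, 0, 0, 0, -0.8], [0, 0, 0, 0, 0, -0.8], [0, 0, 0, 0, 0, -0.8], [0, 0, 0, 0, 0, -0.8], [0, 0, 0, 0, 0, -0.8], [0, 0, 0, 0, 0, -0.8], [0, 0, 0, 0, 0, -0.8], [0, 0, 0, 0, 0, -0.8], [0, 0, 0, 0, 0, -0.8], [0, 0, 0, 0, 0, 0], [0, 0, 0, 0, 0, 0]]]'

```text
clock: 16.1
tool_pos: [0.572, -0.1448, 0.1872]
orientation: [0.001, -0.255, 0.967, 0.001]
contact_force: [-1.9, 6.3, 4.5]
gripper_width: 0.184
gripper_force: 39.7
```

Request:
drive_tool --targets '[[[0, 0, 0, 0, 0, 0], [0, 0, 0, 0, 0, 0], [0, 0, 0, 0, 0, 0], [0, 0, -1, 0, 0, 0], [0, 0, -1, 0, 0, 0], [0, 0, -1, 0, 0, 0.8], [0, 0, -1, 0, 0, 0.9], [0, 0, 0, 0, 0, 0.9], [0, 0, 0, 0, 0, 0.9], [0, 0, 0, 0, 0, 0.9], [0, 0, 0, 0, 0, 0.9], [0, 0, 0, 0, 0, 0]]]' --gripper 55

```text
clock: 17.3
tool_pos: [0.5716, -0.1471, 0.2654]
orientation: [0.0, 0.113, 0.994, -0.0]
contact_force: [0.3, -0.3, 0.4]
gripper_width: 0.647
gripper_force: 0.0
```

```bash
python3 s.py
```

```text
t17.30 [ 0.5716 -0.1471  0.2654] a 167.1 tz [ 0. -0. -1.] M [0.001 0.004 0.009] F [ 0.3 -0.3  0.4] j [-0.37  0.12  1.66 -0.    1.36 -1.72] e6 0.455 g 55.3 0.0
```

Request:
drive_tool --targets '[[[-0.84, -0.24, 0, 0, 0, 0], [-0.84, -0.24, 0, 0, 0, 0], [-0.84, -0.24, 0, 0, 0, 0], [-0.84, -0.24, 0, 0, 0, 0], [-0.84, -0.24, 0, 0, 0, 0], [0, 0, 0, 0, 0, 0]]]'

```text
clock: 17.9
tool_pos: [0.6493, -0.1901, 0.2649]
orientation: [0.0, 0.112, 0.994, -0.0]
contact_force: [0.5, 0.4, 0.7]
gripper_width: 0.642
gripper_force: 0.0
```

```bash
python3 s.py; python3 - <<'E'
from h import *
m,im=snap("wrist","w2")
m2,_=snap("side","s2"); top,_=snap("top","t2")
for k in range(6):
    a=np.radians(-30.4+60*k); print(k,proj(m,(.572+.088*np.cos(a),-.1447+.088*np.sin(a),.195),True).round(1)*1.5625)
print("arm end",proj(m,(.548,-.226,.244),True)*1.5625)
cv2.imwrite("pics/w2b.png",cv2.resize(cv2.imread("pics/w2.png"),(800,600)))
E
```

```text
t17.90 [ 0.6493 -0.1901  0.2649] a 167.2 tz [ 0.001 -0.001 -1.   ] M [ 0.037  0.081 -0.018] F [0.5 0.4 0.7] j [-0.39  0.3   1.45 -0.    1.39 -1.74] e6 -0.015 g 54.8 0.0
0 [396.875   306.40625]
1 [572.03125 268.90625]
2 [627.34375 103.125  ]
3 [509.21875 -35.3125 ]
4 [325.78125  -4.375  ]
5 [268.59375 171.40625]
arm end [235.40875419 107.16312821]
```

View pics/w2b.png

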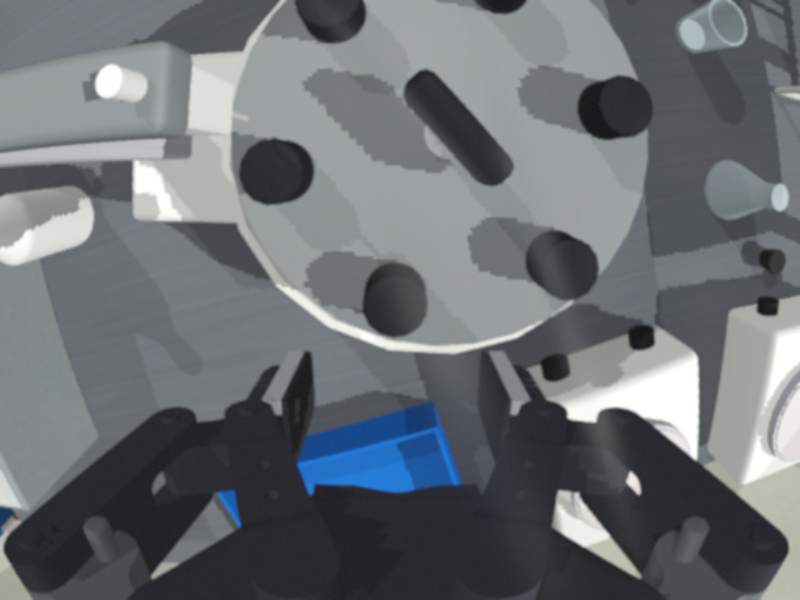

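Predicted cap positions match the picture (long tube's cap at (396,303), needle arm at the far left). Down and grip.

Request:
drive_tool --targets '[[[0.08, 0, 0.93, 0, 0, 0], [0, 0, 0.93, 0, 0, 0], [0, 0, 0.93, 0, 0, 0], [0, 0, 0.93, 0, 0, 0], [0, 0, 0.9, 0, 0, 0], [0, 0, 0, 0, 0, 0]]]'

```text
clock: 18.65
tool_pos: [0.6436, -0.1871, 0.1694]
orientation: [-0.003, 0.112, 0.994, 0.001]
contact_force: [-0.7, 0.1, -0.7]
gripper_width: 0.641
gripper_force: 0.0
```

Request:
drive_tool --targets '[[[0, 0, 0, 0, 0, 0], [0, 0, 0, 0, 0, 0], [0, 0, 0, 0, 0, 0], [0, 0, 0, 0, 0, 0]]]' --gripper 0 --force 45

```text
clock: 19.05
tool_pos: [0.6474, -0.1888, 0.1746]
orientation: [0.001, 0.112, 0.994, -0.0]
contact_force: [0.7, 0.5, 2.6]
gripper_width: 0.354
gripper_force: 44.6
```

```bash
python3 s.py
```

```text
t19.05 [ 0.6474 -0.1888  0.1746] a 167.1 tz [ 0.002 -0.001 -1.   ] M [ 0.078  0.002 -0.027] F [0.7 0.5 2.6] j [-0.39  0.37  1.54  0.    1.24 -1.73] e6 0.005 g 30.2 44.6
```

Request:
drive_tool --targets '[[[0, 0, -0.5, 0, 0, 0], [0, 0, -1, 0, 0, 0], [0, 0, -1, 0, 0, 0], [0, 0, -1, 0, 0, 0], [0, 0, -1, 0, 0, 0], [0, 0, -1, 0, 0, 0], [0, 0, -1, 0, 0, 0], [0, 0, -1, 0, 0, 0], [0, 0, -1, 0, 0, 0], [0, 0, 0, 0, 0, 0]]]'

```text
clock: 20.05
tool_pos: [0.6482, -0.1892, 0.3481]
orientation: [0.004, 0.112, 0.994, -0.001]
contact_force: [-0.2, 0.2, 0.3]
gripper_width: 0.355
gripper_force: 44.7
```

```bash
python3 s.py
```

```text
t20.05 [ 0.6482 -0.1892  0.3481] a 167.1 tz [ 0.008 -0.003 -1.   ] M [-0.002 -0.042  0.017] F [-0.2  0.2  0.3] j [-0.39  0.25  1.35 -0.    1.53 -1.73] e6 -0.0 g 30.3 44.7
```

Request:
drive_tool --targets '[[[0.35, 0.4, 0, 0, 0, -0.22], [0.69, 0.79, 0, 0, 0, 0], [0.69, 0.79, 0, 0, 0, 0], [0.69, 0.79, 0, 0, 0, 0], [0.69, 0.79, 0, 0, 0, 0], [0.69, 0.79, 0, 0, 0, 0], [0.69, 0.79, 0, 0, 0, 0], [0.69, 0.79, 0, 0, 0, 0], [0.69, 0.79, 0, 0, 0, 0], [0.69, 0.79, 0, 0, 0, 0], [0.69, 0.79, 0, 0, 0, 0], [0.69, 0.79, 0, 0, 0, 0], [0.69, 0.79, 0, 0, 0, 0], [0.69, 0.79, 0, 0, 0, 0], [0.69, 0.79, 0, 0, 0, 0], [0.69, 0.79, 0, 0, 0, 0], [0.69, 0.79, 0, 0, 0, 0], [0.69, 0.79, 0, 0, 0, 0], [0.69, 0.79, 0, 0, 0, 0], [0.35, 0.4, 0, 0, 0, 0]]]'

```text
clock: 22.05
tool_pos: [0.4462, 0.1587, 0.343]
orientation: [0.0, 0.096, 0.995, 0.0]
contact_force: [-0.1, -0.1, -0.7]
gripper_width: 0.354
gripper_force: 44.7
```

```bash
python3 s.py
```

```text
t22.05 [0.4462 0.1587 0.343 ] a 169.0 tz [ 0.     0.001 -1.   ] M [0.02  0.013 0.014] F [-0.1 -0.1 -0.7] j [ 0.19 -0.19  1.82  0.    1.51 -1.18] e6 -0.068 g 30.2 44.7
```

Request:
drive_tool --targets '[[[0, 0, 0, -0.8, 0, 0], [0, 0, 0, -0.8, 0, 0], [0, 0, 0, -0.8, 0, 0], [0, 0, 0, 0, 0, 0]]]'

```text
clock: 22.45
tool_pos: [0.4468, 0.1552, 0.3418]
orientation: [0.016, 0.098, 0.981, 0.166]
contact_force: [-0.4, -0.2, -1.2]
gripper_width: 0.357
gripper_force: 45.1
```

```bash
python3 s.py
```

```text
t22.45 [0.4468 0.1552 0.3418] a 168.6 tz [ 0.064  0.322 -0.945] M [-0.232  0.103 -0.041] F [-0.4 -0.2 -1.2] j [-0.03 -0.28  1.92  0.33  1.45 -1.43] e6 -0.306 g 30.5 45.1
```

Request:
drive_tool --targets '[[[0, 0, 0, -0.8, 0, 0], [0, 0, 0, -0.8, 0, 0], [0, 0, 0, -0.8, 0, 0], [0, 0, 0, -0.2, 0, 0], [0, 0, 0, 0, 0, 0], [0, 0, 0, 0, 0, 0]]]'

```text
clock: 23.05
tool_pos: [0.4478, 0.1574, 0.3434]
orientation: [0.033, 0.091, 0.936, 0.339]
contact_force: [0.2, -0.3, -0.6]
gripper_width: 0.354
gripper_force: 45.3
```

```bash
cat > g.py <<'E'
from h import *
import sys
s=state(); M=R.from_quat(np.roll(s["orientation"],-1)).as_matrix()
rx=np.array([.193,.981,0])/np.hypot(.193,.981); u=-rx*np.sin(np.radians(40))+np.array([0,0,np.cos(np.radians(40))])
n=rx*np.cos(np.radians(40))+np.array([0,0,np.sin(np.radians(40))]); y=np.array([-rx[1],rx[0],0])
foot=np.array([.4748,.3467,.024]); tf=s["tool_pos"]+M[:,2]*.1026
d=tf-foot
print("foot",tf.round(4),"rel foot y,n,u (mm)",(1e3*np.array([d@y,d@n,d@u])).round(1))
Mt=np.c_[y,n,-u]; print("rot needed (tool, deg)",np.degrees(R.from_matrix(M.T@Mt).as_rotvec()).round(1))
E
python3 s.py; python3 g.py
```

```text
t23.05 [0.4478 0.1574 0.3434] a 168.9 tz [ 0.124  0.629 -0.767] M [-0.459  0.086 -0.009] F [ 0.2 -0.3 -0.6] j [-0.25 -0.3   2.04  0.7   1.48 -1.72] e6 0.004 g 30.3 45.3
foot [0.4605 0.222  0.2646] rel foot y,n,u (mm) [-10.   58.8 264.8]
rot needed (tool, deg) [-0.1  0.   0. ]
```

Request:
drive_tool --targets '[[[0.06, -0.28, 0.97, 0, 0, 0], [0.06, -0.28, 0.97, 0, 0, 0], [0.06, -0.28, 0.97, 0, 0, 0], [0.06, -0.28, 0.97, 0, 0, 0], [0.06, -0.28, 0.97, 0, 0, 0], [0.06, -0.28, 0.97, 0, 0, 0], [0.06, -0.28, 0.97, 0, 0, 0], [0.06, -0.28, 0.97, 0, 0, 0], [0, 0, 0, 0, 0, 0], [0, 0, 0, 0, 0, 0]]]'

```text
clock: 24.05
tool_pos: [0.451, 0.2239, 0.1959]
orientation: [0.033, 0.09, 0.935, 0.34]
contact_force: [-0.1, 0.7, -0.7]
gripper_width: 0.356
gripper_force: 45.3
```

```bash
python3 s.py; python3 g.py; python3 - <<'E'
from h import *
m,im=snap("wrist","w3"); ms,_=snap("side","s3")
for z,p in [("foot",(.4748,.3467,.024)),("cap",(.4614,.2786,.1067))]: print(z,proj(m,p,True)*1.25,proj(ms,p))
a=cv2.resize(cv2.imread("pics/w3.png"),(480,360)); b=cv2.resize(cv2.imread("pics/s3.png")[110:200,240:340],(400,360),interpolation=cv2.INTER_CUBIC)
cv2.imwrite("pics/c3.png",cv2.resize(np.hstack([a,b[:, :320]]),(800,360)))
E
```

```text
t24.05 [0.451  0.2239 0.1959] a 169.0 tz [ 0.123  0.631 -0.766] M [-0.412  0.072 -0.021] F [-0.1  0.7 -0.7] j [-0.09 -0.12  2.18  0.78  1.14 -1.83] e6 0.0 g 30.4 45.3
foot [0.4636 0.2886 0.1173] rel foot y,n,u (mm) [ -0.2  14.7 109.5]
rot needed (tool, deg) [-0.  -0.   0.1]
foot [301.82142701 203.72492249] [303.52321717 153.22167193]
cap [295.52954758 232.52259953] [289.52886784 149.71363951]
```

View pics/c3.png

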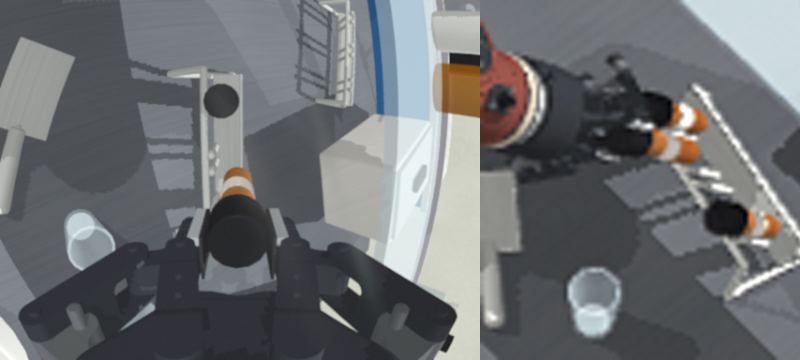

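Wrist and side views show the tube straight in the grip, lined up between the two spares. Sliding in along the groove.

Request:
drive_tool --targets '[[[0, 0, 0.8, 0, 0, 0], [0, 0, 0.8, 0, 0, 0], [0, 0, 0.8, 0, 0, 0], [0, 0, 0.8, 0, 0, 0], [0, 0, 0.8, 0, 0, 0], [0, 0, 0.6, 0, 0, 0], [0, 0, 0.4, 0, 0, 0], [0, 0, 0, 0, 0, 0], [0, 0, 0, 0, 0, 0]]]'

```text
clock: 25.05
tool_pos: [0.4636, 0.2862, 0.1191]
orientation: [0.034, 0.091, 0.935, 0.34]
contact_force: [0.1, 0.0, -0.1]
gripper_width: 0.356
gripper_force: 45.3
```

```bash
python3 s.py; python3 g.py
```

```text
t25.05 [0.4636 0.2862 0.1191] a 168.8 tz [ 0.125  0.631 -0.766] M [-0.441  0.095  0.002] F [ 0.1  0.  -0.1] j [ 0.06  0.07  2.17  0.89  0.92 -1.89] e6 -0.002 g 30.4 45.3
foot [0.4764 0.3509 0.0405] rel foot y,n,u (mm) [-0.8 14.   9.8]
rot needed (tool, deg) [0. 0. 0.]
```

Free so far. Next the foot towards the ledge, then settle onto the rods slowly.

Request:
drive_tool --targets '[[[0.04, -0.1, 0.1, 0, 0, 0], [0, -0.1, 0.1, 0, 0, 0], [0, -0.1, 0.1, 0, 0, 0], [0, -0.1, 0, 0, 0, 0], [0, -0.08, 0, 0, 0, 0], [0, 0, 0, 0, 0, 0]]]'

```text
clock: 25.65
tool_pos: [0.4643, 0.2837, 0.1114]
orientation: [0.035, 0.092, 0.934, 0.343]
contact_force: [-2.3, -3.3, 9.6]
gripper_width: 0.35
gripper_force: 46.4
```

```bash
python3 s.py; python3 g.py
```

```text
t25.65 [0.4643 0.2837 0.1114] a 168.7 tz [ 0.128  0.635 -0.762] M [0.931 0.081 0.248] F [-2.3 -3.3  9.6] j [ 0.05  0.09  2.18  0.91  0.92 -1.92] e6 -0.007 g 29.9 46.4
foot [0.4775 0.3488 0.0333] rel foot y,n,u (mm) [-2.2  7.9  5.5]
rot needed (tool, deg) [0.3 0.2 0. ]
```

Request:
drive_tool --targets '[[[0.05, 0, -0.15, 0, 0, 0], [0, -0.1, 0, 0, 0, 0], [0, -0.1, 0, 0, 0, 0], [0, 0, 0, 0, 0, 0]]]'

```text
clock: 26.05
tool_pos: [0.4594, 0.2785, 0.1075]
orientation: [0.033, 0.092, 0.935, 0.341]
contact_force: [-0.6, 1.0, 1.3]
gripper_width: 0.36
gripper_force: 45.3
```

```bash
python3 s.py; python3 g.py
```

```text
t26.05 [0.4594 0.2785 0.1075] a 168.8 tz [ 0.123  0.632 -0.765] M [0.145 0.094 0.092] F [-0.6  1.   1.3] j [ 0.04  0.08  2.19  0.91  0.92 -1.93] e6 -0.01 g 30.8 45.3
foot [0.472  0.3433 0.029 ] rel foot y,n,u (mm) [2.1 0.2 6.3]
rot needed (tool, deg) [ 0.1 -0.  -0.1]
```

Request:
drive_tool --targets '[[[-0.05, 0, 0.08, 0, 0, 0], [0, 0, 0.08, 0, 0, 0], [0, 0, 0, 0, 0, 0]]]'

```text
clock: 26.35
tool_pos: [0.4606, 0.2806, 0.105]
orientation: [0.032, 0.091, 0.935, 0.341]
contact_force: [-1.1, 3.7, 0.8]
gripper_width: 0.359
gripper_force: 45.3
```

```bash
python3 s.py; python3 g.py
```

```text
t26.35 [0.4606 0.2806 0.105 ] a 168.9 tz [ 0.123  0.632 -0.766] M [0.434 0.204 0.281] F [-1.1  3.7  0.8] j [ 0.04  0.09  2.18  0.91  0.91 -1.93] e6 0.002 g 30.7 45.3
foot [0.4732 0.3454 0.0264] rel foot y,n,u (mm) [1.3 0.4 2.8]
rot needed (tool, deg) [ 0.  -0.1 -0. ]
```

Request:
drive_tool --targets '[[[-0.03, 0, 0.08, 0, 0, 0], [-0.03, 0, 0.06, 0, 0, 0], [0, 0, 0, 0, 0, 0]]]'

```text
clock: 26.65
tool_pos: [0.4622, 0.2823, 0.1031]
orientation: [0.032, 0.091, 0.935, 0.341]
contact_force: [-3.2, 4.1, 2.8]
gripper_width: 0.361
gripper_force: 45.3
```

```bash
python3 s.py; python3 g.py
```

```text
t26.65 [0.4622 0.2823 0.1031] a 168.9 tz [ 0.123  0.632 -0.765] M [0.889 0.402 0.434] F [-3.2  4.1  2.8] j [ 0.05  0.1   2.18  0.92  0.91 -1.94] e6 -0.004 g 30.8 45.3
foot [0.4748 0.3472 0.0246] rel foot y,n,u (mm) [0.1 0.8 0.2]
rot needed (tool, deg) [ 0.1 -0.1 -0. ]
```

Request:
drive_tool --targets '[[[0.08, 0, 0.06, 0, 0, 0], [0, 0, 0.06, 0, 0, 0], [0, 0, 0, 0, 0, 0]]]'

```text
clock: 26.95
tool_pos: [0.4631, 0.2827, 0.1031]
orientation: [0.035, 0.091, 0.935, 0.341]
contact_force: [-5.9, -7.7, 14.9]
gripper_width: 0.356
gripper_force: 47.3
```

```bash
python3 s.py; python3 g.py
```

```text
t26.95 [0.4631 0.2827 0.1031] a 168.9 tz [ 0.127  0.631 -0.766] M [0.352 0.731 0.641] F [-5.9 -7.7 14.9] j [ 0.05  0.1   2.18  0.92  0.9  -1.94] e6 -0.031 g 30.4 47.3
foot [0.4761 0.3474 0.0246] rel foot y,n,u (mm) [-1.1  1.1 -0.2]
rot needed (tool, deg) [0.  0.1 0.1]
```

Request:
drive_tool --targets '[[[0.08, 0, -0.09, 0, 0, 0], [0, 0, 0, 0, 0, 0]]]' --force 20

```text
clock: 27.15
tool_pos: [0.4606, 0.2824, 0.1031]
orientation: [0.034, 0.092, 0.935, 0.34]
contact_force: [-1.1, 1.3, 3.3]
gripper_width: 0.357
gripper_force: 45.4
```

```bash
python3 s.py; python3 g.py
```

```text
t27.15 [0.4606 0.2824 0.1031] a 168.8 tz [ 0.127  0.63  -0.766] M [0.536 0.094 0.149] F [-1.1  1.3  3.3] j [ 0.05  0.1   2.19  0.92  0.9  -1.94] e6 0.024 g 30.5 45.4
foot [0.4736 0.3471 0.0245] rel foot y,n,u (mm) [1.2 0.4 0.3]
rot needed (tool, deg) [0.  0.2 0. ]
```

Request:
drive_tool --targets '[[[0, 0, 0, 0, 0, 0], [0, 0, 0, 0, 0, 0], [0, 0, 0, 0, 0, 0]]]' --gripper 48

```text
clock: 27.45
tool_pos: [0.4595, 0.2821, 0.1017]
orientation: [0.033, 0.092, 0.936, 0.34]
contact_force: [-0.9, 0.0, 0.3]
gripper_width: 0.562
gripper_force: 0.0
```

```bash
python3 s.py; python3 - <<'E'
from h import *
m,im=snap("wrist","w4"); ms,_=snap("side","s4"); snap("top","t4")
a=cv2.resize(cv2.imread("pics/w4.png"),(480,360)); b=cv2.resize(cv2.imread("pics/s4.png")[110:200,260:340],(320,360),interpolation=cv2.INTER_CUBIC)
cv2.imwrite("pics/c4.png",np.hstack([a,b]))
E
```

```text
t27.45 [0.4595 0.2821 0.1017] a 168.8 tz [ 0.124  0.629 -0.767] M [-0.302  0.078  0.012] F [-0.9  0.   0.3] j [ 0.05  0.1   2.19  0.92  0.9  -1.94] e6 -0.0 g 48.0 0.0
```

View pics/c4.png

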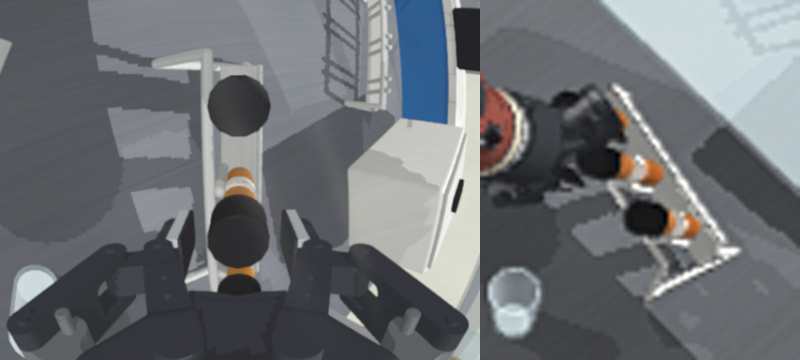

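The tube rests in the middle groove between the open fingers. Its cap is at (238,230) in the left picture, in line with the spares. Retreating along the tube's axis, then up.

Request:
drive_tool --targets '[[[0, 0, -0.5, 0, 0, 0], [0, 0, -1, 0, 0, 0], [0, 0, -1, 0, 0, 0], [0, 0, -1, 0, 0, 0], [0, 0, -1, 0, 0, 0], [0, 0, -1, 0, 0, 0], [0, 0, -1, 0, 0, 0], [0, 0, -1, 0, 0, 0], [0, 0, -1, 0, 0, 0], [0, 0, 0, 0, 0, 0], [0, 0, 0, 0, 0, 0], [0, 0, 0, 0, 0, 0], [0, 0, 0, 0, 0, 0]]]'

```text
clock: 28.9
tool_pos: [0.4377, 0.1759, 0.2317]
orientation: [0.032, 0.091, 0.935, 0.34]
contact_force: [-0.0, 0.0, 0.5]
gripper_width: 0.563
gripper_force: 0.0
```

```bash
python3 s.py; python3 - <<'E'
from h import *
ms,_=snap("side","s5"); mt,_=snap("top","t5")
for p in [(.4748,.3467,.024),(.4614,.2786,.1067)]: print((proj(ms,p)-[255,110])*4.5,(proj(mt,p)-[150,170])*4)
a=cv2.resize(cv2.imread("pics/s5.png")[110:200,255:345],(405,405),interpolation=cv2.INTER_CUBIC); b=cv2.resize(cv2.imread("pics/s5.png")[195:295,165:275],(390,355))
cv2.imwrite("pics/c5.png",np.hstack([a,cv2.copyMakeBorder(b,0,50,0,0,cv2.BORDER_CONSTANT)]))
E
```

```text
t28.90 [0.4377 0.1759 0.2317] a 168.9 tz [ 0.122  0.631 -0.766] M [-0.232  0.066 -0.003] F [-0.   0.   0.5] j [-0.22 -0.21  2.18  0.73  1.28 -1.85] e6 0.0 g 48.1 0.0
[218.35447729 194.49752369] [ 99.56317186 149.92695981]
[155.37990528 178.71137778] [164.18108139 159.84642527]
```

View pics/c5.png

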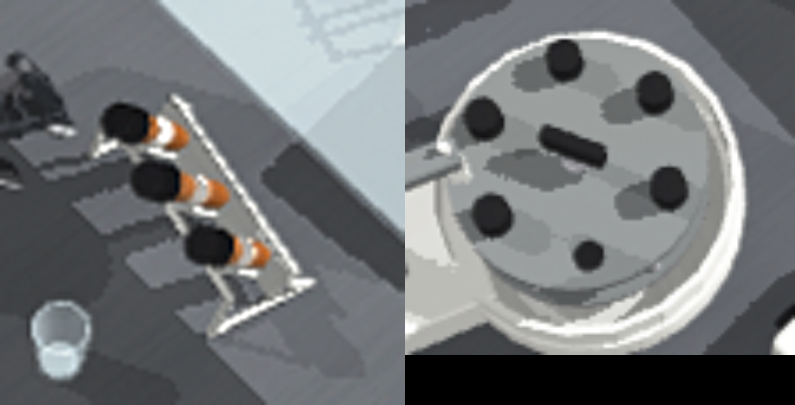

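Side view: the tube's cap is at (157,181) against an expected (155,179), and it stands out farther than the spares. The carousel shows five tubes and one empty hole at (588,255).

```bash
python3 -c "
from workcell import hand_in; print(hand_in())"
```

```text
the job is handed in; nothing more can be done
None
```

The long tube was the one that started at about -72° in world bearing. It now lies in the rack's middle groove with its foot on the ledge, the other five tubes still stand in the carousel, and the job was handed in at about 29 s; no verdict was returned.

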